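Slide a plaque under the clip of a one-handed craft board

TASK

Press the long steel bar at the side of the craft board down with one fingertip so that the clip's jaw rises, and, keeping it down, push the plywood plaque along its lane with the other fingertip, under the raised jaw, until it is fully home against the end stop. Then let the bar come up so that the jaw closes on the plaque and holds it, and move clear. Only press and push: do not lift the plaque or tip it, and leave the other things on the table where they are.

Things in the scene. Friction and masses are not known exactly. Their poses are not given: they have to be found in the camera images.
- board: White craft board fixed on the table. Origin on the table plane below the clip's hinge line; x: the way the plaque is pushed, y: from lane to press bar, z up. Mm in its frame: lane floor at z = 18, x -135 to 90, between rails at y -10 and -74 (tops 5 above the floor). End stop across the lane, 10 high, near face at x = 70. The lane behind the plaque (-x) is empty.
- plaque_center (a point): Centre of the plaque, a loose plain plywood rectangle 80 (x) x 52 (y) x 8 mm, 20 to 70 g, flat on the lane, about 6 mm play to each rail, turned at most 0.05 rad from the board's axes. At the start short of the jaw (centre at board x = -40 to -18, y about -42); home against the stop its centre is at x = 30, its rear edge at x = -10.
- clip (a joint): Angle (rad) of the steel spring clip; hinge along the board's x axis at y = 0, z = 22 mm. 0: shut, jaw on the lane floor; grows as the bar is pressed, stop at 0.55; springs back by itself. 2.5 N on the bar's middle starts it, 6 N hold 0.40 (and drag on a sliding finger). Jaw clears the plaque above 0.21; shut on it: 0.20. With a level fingertip 3 mm above the lane floor on the bar: 0.40 to 0.45.
- bar_top (a point): Middle of the top of the press bar, a flat steel strip 120 mm long (board x -122 to -2), 42 wide (y 10 to 51), pressed or slid along anywhere with equal effect. At rest it slopes up away from the lane by 0.34 rad (this point at y 29, z 34); at 0.34 it is level, top at z 23.5; pressed further, a fingertip on it and one behind the plaque are at one height.
- jaw_foot (a point): Underside of the clip's jaw, a steel foot 14 (x) x 6 mm under an arm over the middle of the lane, at board x = 40, y = -42; on the lane floor when shut. The arm is 20 mm wide (x = 30 to 50), its top 35 mm above the table when shut, about 55 when raised.
- glue_a_mid (a point): White glue bottle with red cap, diameter 44, 105 mm tall, standing beside the board; point 50 mm above its foot. Leave alone.
- glue_b_mid (a point): A second, equal glue bottle; point 50 mm above its foot. Leave alone.
- pot_a_mid (a point): Small lidded paint pot, diameter 46, 42 mm tall; point 20 mm above its foot. Leave alone.
- pot_b_mid (a point): Another such paint pot; point 20 mm above its foot. Leave alone.
- scissors: Scissors lying flat, 140 mm long, 8 mm high; origin at the pivot on the table. Leave alone.
- marker: Square-bodied marker pen lying flat, 130 x 16 x 16 mm; origin under its middle. Leave alone.
- coaster: Round cork coaster lying flat, diameter 90, 8 mm thick; origin under its centre. Leave alone.
- plaque: The same plaque; origin at the centre of its underside.
Things that resemble listed ones, but are neither listed nor needed, are in the scene too. Of the things like the plaque, leave any that is black or orange; of the rest the smaller one is meant.

How it is judged:
On the way, in this order (a step that is already met when the one before it is completed fails the run):
1. the robot's fingers hold the bar down, jaw raised, while the plaque is still short of the jaw (value of joint clip above 0.24 rad and contact force between the fingers and clip above 0.5 N and x of plaque_center in the frame of board below -0.005 m), for 0.1 s.
2. with the jaw still held up, the plaque is home at the end stop (within 4 mm) (value of joint clip above 0.23 rad and contact force between the fingers and clip above 0.5 N and x of plaque_center in the frame of board above 0.026 m), for 0.1 s.
At the end, for the whole second after the job is handed in: The plaque lies flat in its lane, its front within 4 mm of the end stop, and the released clip's jaw presses on it (clip angle 0.16 to 0.23 rad, more than 1 N); plaque at rest (x of plaque_center in the frame of board between 0.026 and 0.033 m and y of plaque_center in the frame of board between -0.052 and -0.032 m and z of plaque_center in the frame of board below 0.025 m and angle between plaque_center's own z axis and vertical below 0.06 rad and angle between the x axis of plaque_center and the x axis of board, either way round below 0.17 rad and value of joint clip between 0.16 and 0.23 rad and contact force between clip and plaque above 1 N and linear speed of plaque below 0.01 m/s); the robot touches nothing.
It fails at once if the plaque is lifted more than 10 mm off the lane or tipped by more than 0.25 rad (z of plaque_center in the frame of board above 0.032 m or angle between plaque_center's own z axis and vertical above 0.25 rad).
It fails at once if another thing on the table is moved by more than 25 mm or knocked over (distance of any of glue_a_mid, glue_b_mid, pot_a_mid, pot_b_mid, scissors, marker, coaster from where it was at the start of the episode above 0.025 m).
It also fails if it takes over 40 s, if anything falls off the work surface, if the arm or the gripper's body presses on something with over 40 N, if the wrist force passes 120 N, or if a joint passes its speed limit or range.

ROBOT

A 7-joint arm with a two-finger parallel gripper is mounted at the origin on the work surface. World frame = base frame: x ahead of the robot, y to its left, z up, the work surface at z = 0. Lengths are in m, angles in rad, forces in N, time in s.
With the tool pointing down it reaches from about 0.425 to 0.875 m from the base axis. Payload 8.4 kg.
Tool frame: the origin (TCP) lies at the very end of the fingers, on their centre line; the grasp point (between the pads) lies 19 mm behind it; z points along the fingers, y is the direction in which the jaws open and shut (so a half turn about z gives the same grasp; the last joint's range is limited). The gripper opens to 85 mm and grips with 20 to 120 N. Pads are 22 mm wide; open, the fingers measure 114 mm over their backs; the gripper's body (76 mm by 85 mm) begins 54 mm behind the grasp point. The pads swing forward as they close: fully open they stand 13 mm farther back than shut.
Start: joints at [1.134, 0.333, 0.04, 1.465, -0.013, 1.343, -0.059], TCP at [0.215, -0.613, 0.231] pointing down, gripper open.
Joint ranges: [-2.58, 2.58], [-0.38, 2.09], [-1.3, 1.39], [0.25, 2.4], [-1.5, 4.64], [0.08, 2.09], [-2.65, 2.65]. Speed limits (rad/s): [2.22, 2.22, 2.79, 2.79, 3.14, 3.14, 3.14].

INTERFACE

Orientations are given as a unit quaternion [x, y, z, w].
In Python, from plant import manip, eyes gives the robot as it stands.
- The arm moves only by the tool apply_moves, never from a script. Its argument "deltas" is a list of rows, each an object with "gripper": the opening, from -1 (shut) to 1 (fully open); "travel": the shift along the tool's x, y, z in cm, a list of three; "roll": the turn about the tool's z in rad. A call has 1 to 8 rows; each row shifts and turns the pose as measured when the row begins, along the tool's axes as they then stand; what a row does not reach is not made up. A row lasts 1/10 s, in which the tool goes at most 50 mm and 8.59 degrees, less where a joint would pass 70% of its speed; a pose out of reach is approached as far as the arm can. A call with a gripper value outside its range is refused whole. The fingers move at their own pace and stop on an object; "force" is the grip in N (left out, the last holds). Time passes only in rows, so rows that do not move let the fingers close. It gives the time, the measured TCP pose, the force and the opening at its end, in the units of the state.
- manip.read_state(): the state, without advancing time (a new reading comes with each control period).
- eyes.camera(name): name is "scene" or "top" or "wrist"; returns the picture (384x512x3 uint8, red, green, blue); there is no depth.
- eyes.get_calibration(name): a dict with "vertical_fov" (degrees; the focal length in pixels is half the picture's height over the tangent of half this angle, whatever the lens; pixels are square), "cx", "cy" (the principal point, pixels), "dist" ([k1, k2, p1, p2, k3] as OpenCV has them; the pictures are not rectified), "R" (3x3) and "t" (3): a world point X has camera coordinates R X + t. Camera axes: x right, y down, z forward; pixel columns grow to the right and rows downward; lengths in m; the calibration is good to about 2 mm. A picture is of the moment at which its call begins: read the wrist's pose just before it. get_calibration takes no time and is no camera call; for the wrist camera it gives the pose at the moment of the call.
- manip.close_job(): hands the job in, once; it reports no verdict.
The state is a dict: "clock": time; "q": joint angles; "qd": joint speeds; "joint_torque": joint torques, N m; "position": TCP position; "orientation": TCP orientation; "contact_force": force on the tool from outside, world axes, zero at the start; "ft_torque": the same for the moment, N m; "gripper_width": finger opening in m.
Only numpy, scipy, OpenCV 4.12 (cv2) and the standard library are available. Lean on these libraries where they do the work, as an engineer would, in place of code of your own. Each camera call takes 0.05 s, during which the arm holds its last target. There are 200 camera calls.

## Working session

There is one attempt and no reset: what is moved stays moved. The work goes in short steps, Python scripts to look and compute and a tool call to move; the robot and the scene stay as the last step left them, time stands still between calls to the robot, and variables do not carry over. Pictures are saved under pics/ and viewed, about 8 in all and at most 12, crops included, and the job is handed in when it is done.

Besides the shell and the picture viewer there is one more tool, called as name(argument=value, ...) on one line, values as JSON. apply_moves: Moves the arm, as the interface text tells. Its arguments: {"type":"object","properties":{"deltas":{"type":"array","items":{"type":"object","properties":{"gripper":{"type":"number"},"travel":{"type":"array","items":{"type":"number"}},"roll":{"type":"number"}}}},"force":{"type":"number"}},"required":["deltas"]}

```bash
mkdir -p pics; ls; cat > h.py <<'E'
import numpy as np, cv2
from plant import manip, eyes
def K(c):
    f=192/np.tan(np.radians(c["vertical_fov"])/2)
    return np.array([[f,0,c["cx"]],[0,f,c["cy"]],[0,0,1.]])
def grab(n,fn):
    c=eyes.get_calibration(n); im=eyes.camera(n)
    cv2.imwrite(fn,im[:,:,::-1]); return c,im
def ray(c,px):
    u=cv2.undistortPoints(np.array([[px]],float),K(c),np.array(c["dist"]))[0,0]
    R=np.array(c["R"]);t=np.array(c["t"])
    return -R.T@t, R.T@np.array([u[0],u[1],1])
def atz(c,px,z):
    o,d=ray(c,px); return o+d*(z-o[2])/d[2]
def proj(c,X):
    R=np.array(c["R"]);t=np.array(c["t"])
    return cv2.projectPoints(np.array(X,float).reshape(-1,3),cv2.Rodrigues(R)[0],t,K(c),np.array(c["dist"]))[0][:,0]
E
python3 - <<'E'
from h import *
import json
s=manip.read_state(); print(s)
cal={}
ims=[]
for n in("scene","top","wrist"):
    c,im=grab(n,f"pics/{n}0.png"); cal[n]={k:np.array(v).tolist() for k,v in c.items()}; ims.append(im)
json.dump(cal,open("cal0.json","w"))
for n in cal: print(n,np.round(-np.array(cal[n]["R"]).T@np.array(cal[n]["t"]),3),cal[n]["vertical_fov"],cal[n]["dist"])
for n in("scene","top"):
  cv2.imwrite(f"pics/{n}0b.png",cv2.resize(cv2.imread(f"pics/{n}0.png"),(800,600),interpolation=cv2.INTER_CUBIC))
E
```

```text
pics
{'clock': 0.0, 'q': array([ 1.13380057,  0.33389454,  0.03989735,  1.46626629, -0.01339587,
        1.34329361, -0.05850738]), 'qd': array([ 1.45047272e-03,  9.87670669e-04,  3.96885552e-04,  9.73368100e-04,
        1.82478774e-03,  8.31750461e-05, -5.24988692e-04]), 'joint_torque': array([-1.34675978e-03, -6.58562922e+01,  1.36471342e+00, -4.05559909e+01,
        1.66368362e-02,  1.24850596e-02,  7.26174312e-05]), 'position': array([ 0.21522401, -0.61285619,  0.23043461]), 'orientation': array([ 9.85774168e-01,  1.68073355e-01, -1.92702559e-04, -7.74210595e-04]), 'contact_force': array([-0.14046203,  0.00535506,  0.2692824 ]), 'ft_torque': array([-0.01175438, -0.03506428,  0.02191807]), 'gripper_width': 0.08549182862967146}
scene [1.121 0.31  0.857] 54.67793490703543 [-0.09489688095176992, 0.0, 0.0, 0.0, 0.0]
top [0.443 0.092 1.137] 45.04897980167102 [-0.003571233381230029, 0.0, 0.0, 0.0, 0.0]
wrist [ 0.277 -0.59   0.373] 61.22828373109497 [0.01366990385566579, 0.0, 0.0, 0.0, 0.0]
```

View pics/top0b.png

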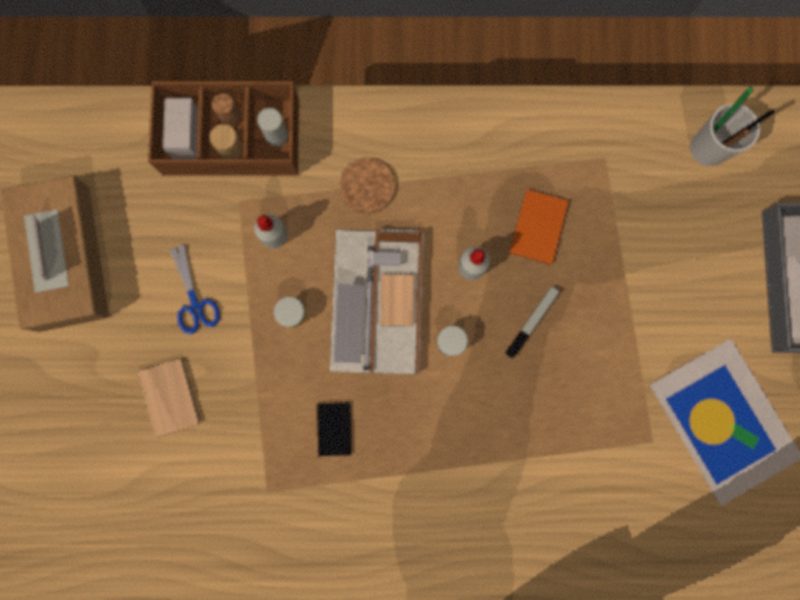

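View pics/scene0b.png

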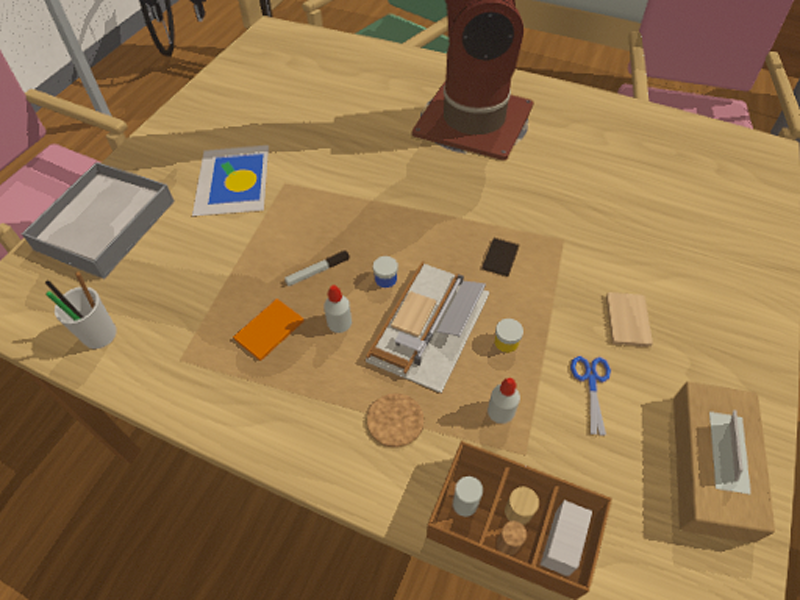

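Top view: the board is at about (375,300) with +x up and +y left. The plaque is the light plywood piece at (398,300) and the bar is at (350,322). I'll zoom in to get corner pixels.

```bash
python3 - <<'E'
from h import *
t=cv2.imread("pics/top0.png")[140:245,205:275]; s=cv2.imread("pics/scene0.png")[162:255,228:318]
a=cv2.resize(t,None,fx=5.5,fy=5.5,interpolation=cv2.INTER_CUBIC)
b=cv2.resize(s,None,fx=4.5,fy=4.5,interpolation=cv2.INTER_CUBIC)
W=np.zeros((600,800,3),np.uint8); W[:a.shape[0],:a.shape[1]]=a[:600]; W[:b.shape[0],390:390+b.shape[1]]=b
cv2.imwrite("pics/crop0.png",W)
E
```

```text
(no output)
```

View pics/crop0.png

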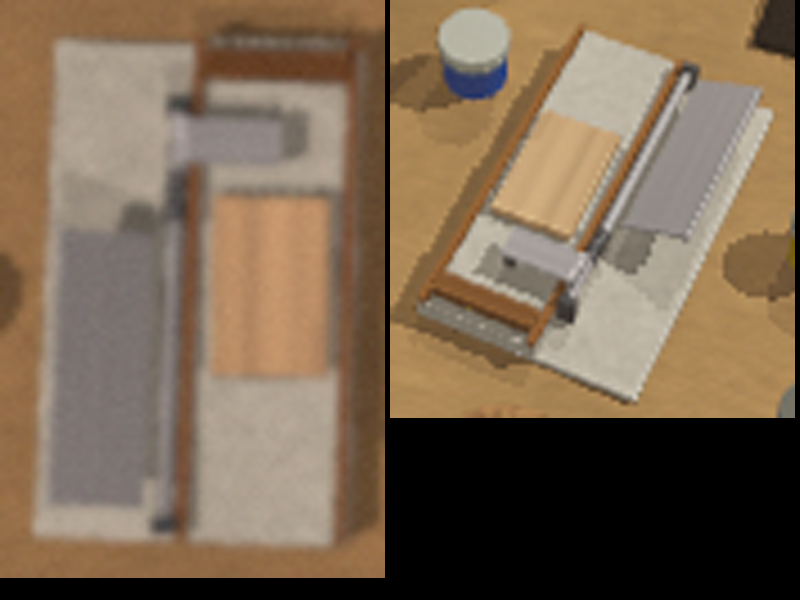

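```bash
cat > fit.py <<'E'
from h import *
import json
from scipy.optimize import least_squares
cal=json.load(open("cal0.json"))
T=lambda p:np.array([205+(p[0]+.5)/5.5-.5,140+(p[1]+.5)/5.5-.5])
S=lambda p:np.array([228+(p[0]-389.5)/4.5-.5,162+(p[1]+.5)/4.5-.5])
bar=[(-2,47.6,40.4),(-122,47.6,40.4),(-2,8.9,26.8),(-122,8.9,26.8)]
topb=[(63,232),(50,502),(155,236),(143,505)]
scb=[(688,237),(762,90),(622,229),(702,82)]
oth=[((70,-10,28),(198,80)),((70,-74,28),(348,82)),((-135,-10,18),(190,540)),((-135,-74,18),(333,545))]
plq=[(40,26,8),(40,-26,8),(-40,-26,8),(-40,26,8)]
topp=[(212,195),(328,195),(330,378),(212,377)]
scp=[(565,237),(495,209),(548,112),(622,128)]
def rz(a): return np.array([[np.cos(a),-np.sin(a),0],[np.sin(a),np.cos(a),0],[0,0,1]])
def w(p,X): return (rz(p[2])@(np.array(X,float)/1000).T).T+[p[0],p[1],0]
def res(p,full=False):
    r=[]
    P=(rz(p[5])@np.array(plq,float).T).T+[p[3]*1000,p[4]*1000,18]
    for c,X,px,f in[("top",bar,topb,T),("scene",bar,scb,S),("top",[o[0] for o in oth],[o[1] for o in oth],T),("top",P,topp,T),("scene",P,scp,S)]:
        r.append(proj(cal[c],w(p,X))-np.array([f(q) for q in px]))
    return r if full else np.concatenate(r).ravel()
if __name__=="__main__":
    s=least_squares(res,[.45,.13,0,-.03,-.042,0],loss="soft_l1"); p=s.x
    print(np.round(p,4)); [print(np.round(r,1).tolist()) for r in res(p,True)]
    # two-view heights: plaque corners, bar corners
    for a,b in zip(topp+topb,scp+scb):
        o1,d1=ray(cal["top"],T(a));o2,d2=ray(cal["scene"],S(b))
        k=np.linalg.lstsq(np.c_[d1,-d2],o2-o1,rcond=None)[0]; X=(o1+d1*k[0]+o2+d2*k[1])/2
        print("tri",np.round(rz(-p[2])@(X-[p[0],p[1],0])*1000,1))
    for n,px,z in[("glueL",(270,230),.1),("glueR",(477,258),.1),("potL",(289,311),.04),("potR",(453,340),.04)]:
        X=atz(cal["top"],np.array(px)*.64,z); print(n,np.round(rz(-p[2])@(X-[p[0],p[1],0])*1000))
    b=w(p,[(p[3]*1000-60,-3,60)])[0]; st=manip.read_state(); print("wrist at",np.round(st["position"],4),"goal",b)
    for L in[(-80,-3,18)]: print(L,w(p,[L]))
E
python3 fit.py
```

```text
[ 0.6122  0.1326 -0.0341 -0.0226 -0.0432  0.03  ]
[[-0.4, -0.8], [-0.2, 0.4], [-0.7, -0.1], [-0.4, 0.6]]
[[-1.4, -0.2], [-1.6, -0.8], [-0.6, -0.9], [-1.5, -0.6]]
[[0.3, -0.7], [-0.8, -0.2], [-1.2, 0.1], [-0.6, 0.0]]
[[-0.5, 0.2], [-0.2, 0.2], [-0.6, -0.3], [-0.7, -0.1]]
[[0.6, -0.4], [-1.7, -0.7], [-1.7, -1.1], [-0.9, 1.3]]
tri [ 17.4 -17.3  24.1]
tri [ 18.  -66.   24.3]
tri [-63.  -69.   20.8]
tri [-64.7 -18.5  30.6]
tri [-4.  48.8 37.6]
tri [-121.7   49.7   38.7]
tri [-2.2  9.  22.7]
tri [-121.4   10.7   26.1]
glueL [ 64. 144. 100.]
glueR [  32. -160.  100.]
potL [-48. 119.  40.]
potR [ -84. -132.   40.]
wrist at [ 0.2153 -0.6129  0.2306] goal [0.52955998 0.13240538 0.06      ]
(-80, -3, 18) [[0.53218805 0.13231564 0.018     ]]
```

apply_moves(deltas=[{"gripper":0.45,"travel":[0,0,0],"roll":0.124},{"gripper":0.45,"travel":[0,0,0],"roll":0.124},{"gripper":0.45,"travel":[0,0,0],"roll":0.124},{"gripper":0.45,"travel":[4.8,-1,0],"roll":0},{"gripper":0.45,"travel":[4.8,-1,0],"roll":0},{"gripper":0.45,"travel":[4.8,-1,0],"roll":0},{"gripper":0.45,"travel":[4.8,-1,0],"roll":0},{"gripper":0.45,"travel":[4.8,-1,0],"roll":0}])

```text
clock: 0.95
position: [0.4526, -0.5794, 0.228]
orientation: [0.999, -0.034, -0.003, -0.001]
contact_force: [-1.1, -1.1, 0.8]
gripper_width: 0.0619
```

apply_moves(deltas=[{"gripper":0.45,"travel":[0.4,-5,0],"roll":-0.034},{"gripper":0.45,"travel":[0.4,-5,0],"roll":0},{"gripper":0.45,"travel":[0.4,-5,0],"roll":0},{"gripper":0.45,"travel":[0.4,-5,0],"roll":0},{"gripper":0.45,"travel":[0.4,-5,0],"roll":0},{"gripper":0.45,"travel":[0.4,-5,0],"roll":0},{"gripper":0.45,"travel":[0.4,-5,0],"roll":0},{"gripper":0.45,"travel":[0.4,-5,0],"roll":0}])

```text
clock: 1.75
position: [0.5027, -0.1821, 0.2175]
orientation: [1.0, -0.014, -0.009, -0.005]
contact_force: [1.0, 0.7, 0.1]
gripper_width: 0.0618
```

apply_moves(deltas=[{"gripper":0.45,"travel":[0.4,-5,0],"roll":0},{"gripper":0.45,"travel":[0.4,-5,0],"roll":0},{"gripper":0.45,"travel":[0.4,-5,0],"roll":0},{"gripper":0.45,"travel":[0.4,-5,0],"roll":0},{"gripper":0.45,"travel":[0.4,-5,0],"roll":0},{"gripper":0.45,"travel":[0.4,-5,0],"roll":0},{"gripper":0.45,"travel":[0,-1.4,0],"roll":0},{"gripper":0.45,"travel":[0,0,0],"roll":0}])

```text
clock: 2.55
position: [0.5313, 0.1394, 0.2201]
orientation: [1.0, -0.009, -0.009, -0.006]
contact_force: [0.9, 0.2, -0.1]
gripper_width: 0.0623
```

```bash
python3 - <<'E'
from h import *
import json
s=manip.read_state(); print(s["clock"],s["position"],s["orientation"],s["contact_force"],s["gripper_width"])
c,im=grab("wrist","pics/w1.png"); json.dump({k:np.array(v).tolist() for k,v in c.items()},open("calw1.json","w"))
cv2.imwrite("pics/w1b.png",cv2.resize(cv2.imread("pics/w1.png"),(800,600),interpolation=cv2.INTER_CUBIC))
E
```

```text
2.55 [0.53133111 0.13943313 0.22013379] [ 0.99989946 -0.00932461 -0.00862853 -0.00629911] [ 0.89196959  0.20285833 -0.08928058] 0.062342219785121375
```

View pics/w1b.png

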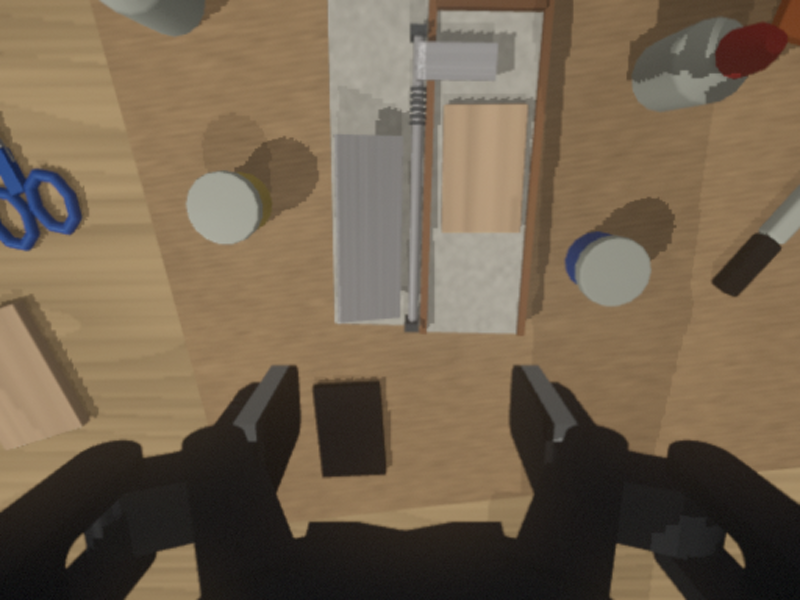

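The wrist view shows bar corners at (335,135)–(402,320), plaque corners at (445,102)–(522,233), and both fingertips. I'll refit the pose with these points added.

```bash
cat > fit2.py <<'E'
from fit import *
cal["w1"]=json.load(open("calw1.json"))
W=lambda p:np.array([(p[0]+.5)*.64-.5,(p[1]+.5)*.64-.5])
wb=[(335,135),(336,322),(403,136),(402,319)]
wp=[(445,102),(527,103),(522,233),(440,231)]
wo=[(437,10),(545,12),(427,332),(519,334)]
def res2(p,full=False):
    P=(rz(p[5])@np.array(plq,float).T).T+[p[3]*1000,p[4]*1000,18]
    r=[proj(cal["w1"],w(p,X))-np.array([W(q) for q in px]) for X,px in[(bar,wb),(P,wp),([o[0] for o in oth],wo)]]
    return r if full else np.concatenate(r).ravel()
if __name__=="__main__":
    x0=[.6122,.1326,-.034,-.0226,-.0432,.03]
    a=least_squares(res2,x0,loss="soft_l1").x; print("wrist only",np.round(a,4)); [print(np.round(r,1).tolist()) for r in res2(a,True)]
    p=least_squares(lambda q:np.r_[res(q),res2(q)],x0,loss="soft_l1").x; print("all",np.round(p,4))
    np.save("p.npy",p)
    from scipy.spatial.transform import Rotation as R
    s=manip.read_state(); M=R.from_quat(s["orientation"]).as_matrix(); print(np.round(M,4))
    for g in[(-85,-4,90),(-85,-4,40)]:
        X=w(p,[g])[0]; print(g,np.round(X,4),"tool cm",np.round(M.T@(X-s["position"])*100,2),"roll",np.arctan2(M[1,0],M[0,0])-p[2])
E
python3 fit2.py
```

```text
wrist only [ 0.6101  0.1335 -0.0342 -0.0208 -0.043   0.0079]
[[1.9, 0.4], [3.8, 1.3], [-0.3, 0.9], [-1.2, -0.2]]
[[-0.4, 0.2], [1.1, -0.2], [-1.6, -0.5], [0.5, 0.4]]
[[-0.4, -1.2], [0.7, -1.7], [-0.4, 0.3], [-2.2, 0.1]]
all [ 0.6105  0.1333 -0.0333 -0.0213 -0.0431  0.0118]
[[ 0.9997 -0.0195 -0.0173]
 [-0.0193 -0.9997  0.0127]
 [-0.0175 -0.0123 -0.9998]]
(-85, -4, 90) [0.5254 0.1321 0.09  ] tool cm [-0.35  0.81 13.01] roll 0.013946913647018017
(-85, -4, 40) [0.5254 0.1321 0.04  ] tool cm [-0.26  0.87 18.01] roll 0.013946913647018017
```

apply_moves(deltas=[{"gripper":0.45,"travel":[-0.3,0.8,4],"roll":0.014},{"gripper":0.45,"travel":[0,0,4],"roll":0},{"gripper":0.45,"travel":[0,0,4],"roll":0},{"gripper":0.45,"travel":[0,0,1.5],"roll":0},{"gripper":0.45,"travel":[0,0,0],"roll":0}])

```text
clock: 3.1
position: [0.5277, 0.1216, 0.0815]
orientation: [1.0, -0.022, -0.007, -0.004]
contact_force: [-0.1, 0.1, -0.3]
gripper_width: 0.0619
```

```bash
cat > st.py <<'E'
from fit import *
from scipy.spatial.transform import Rotation as R
p=np.load("p.npy"); s=manip.read_state(); M=R.from_quat(s["orientation"]).as_matrix()
b=lambda X:np.round(rz(-p[2])@(X-[p[0],p[1],0])*1000,1)
X=s["position"]; h=s["gripper_width"]/2+.007
print("t",s["clock"],"board TCP",b(X),"lane finger",b(X+M[:,1]*h),"bar finger",b(X-M[:,1]*h))
print("tilt",np.round(M[:,2],4),"yaw err",np.arctan2(M[1,0],M[0,0])-p[2],"F",np.round(s["contact_force"],1),"w",s["gripper_width"])
E
python3 st.py
```

```text
t 3.1 board TCP [-82.4 -14.5  81.5] lane finger [-82.8 -52.4  81.2] bar finger [-81.9  23.5  81.8]
tilt [-0.0139  0.009  -0.9999] yaw err -0.011426388747391915 F [-0.1  0.1 -0.3] w 0.0618883925006541
```

apply_moves(deltas=[{"gripper":0.45,"travel":[-0.2,-1.0,1.0],"roll":-0.011},{"gripper":0.45,"travel":[0,0,1.0],"roll":0},{"gripper":0.45,"travel":[0,0,0],"roll":0}])

```text
clock: 3.4
position: [0.5273, 0.1298, 0.062]
orientation: [1.0, -0.018, -0.006, -0.004]
contact_force: [-0.4, -0.2, -0.6]
gripper_width: 0.0617
```

```bash
python3 st.py; python3 - <<'E'
from h import *
import json
c,im=grab("wrist","pics/w2.png"); json.dump({k:np.array(v).tolist() for k,v in c.items()},open("calw2.json","w"))
c,b=grab("scene","pics/s2.png")
b=b[140:260,200:350]
W=np.zeros((600,800,3),np.uint8); W[:330,:440]=cv2.resize(im,(440,330)); 
W[300:,390:]=cv2.resize(b,(410,300)) ; W[:330,:440]=cv2.resize(im,(440,330))
cv2.imwrite("pics/w2b.png",cv2.resize(im,(800,600))[:,:,::-1])
cv2.imwrite("pics/s2b.png",cv2.resize(b,(750,600),interpolation=cv2.INTER_CUBIC)[:,:,::-1])
E
```

```text
t 3.4 board TCP [-83.1  -6.3  62. ] lane finger [-83.2 -44.1  61.7] bar finger [-83.   31.6  62.3]
tilt [-0.0117  0.0083 -0.9999] yaw err -0.003631231289962976 F [-0.4 -0.2 -0.6] w 0.06174525169591196
```

View pics/w2b.png

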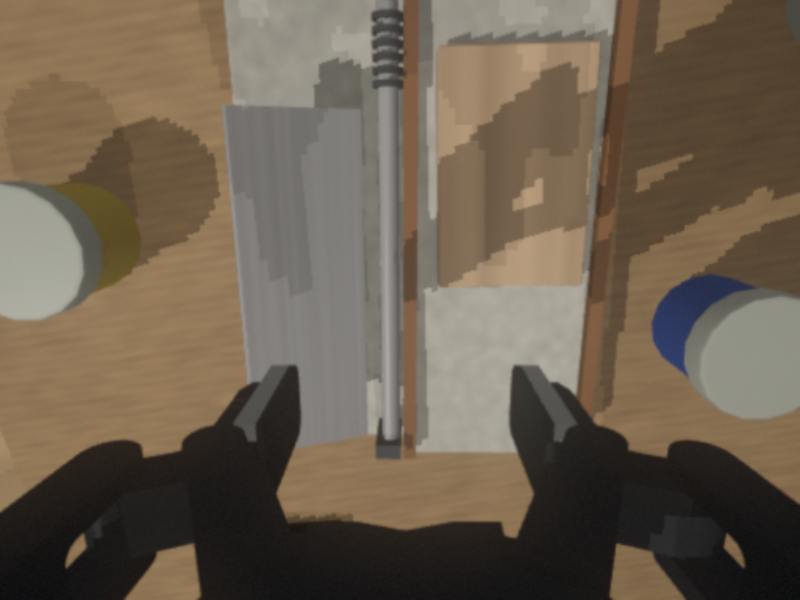

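apply_moves(deltas=[{"gripper":0.45,"travel":[0,-0.2,1.0],"roll":-0.003},{"gripper":0.45,"travel":[0,0,1.0],"roll":0},{"gripper":0.45,"travel":[0,0,0.5],"roll":0},{"gripper":0.45,"travel":[0,0,0],"roll":0}])

```text
clock: 3.9
position: [0.5288, 0.1331, 0.0374]
orientation: [1.0, -0.017, -0.004, -0.005]
contact_force: [-0.5, -1.0, -0.0]
gripper_width: 0.062
```

```bash
python3 st.py
```

```text
t 3.9 board TCP [-81.7  -2.9  37.4] lane finger [-81.7 -40.9  37.1] bar finger [-81.7  35.1  37.8]
tilt [-0.0076  0.0093 -0.9999] yaw err 0.00029155476887190307 F [-0.5 -1.  -0. ] w 0.06198928048469857
```

apply_moves(deltas=[{"gripper":0.45,"travel":[0,0,0.4],"roll":0},{"gripper":0.45,"travel":[0,0,0.4],"roll":0},{"gripper":0.45,"travel":[0,0,0],"roll":0}])

```text
clock: 4.2
position: [0.529, 0.1334, 0.029]
orientation: [1.0, -0.016, -0.004, -0.005]
contact_force: [-1.1, -0.5, 1.8]
gripper_width: 0.0619
```

apply_moves(deltas=[{"gripper":0.45,"travel":[0,0,0.3],"roll":0},{"gripper":0.45,"travel":[0,0,0],"roll":0}])

```text
clock: 4.4
position: [0.5294, 0.1339, 0.0263]
orientation: [1.0, -0.016, -0.003, -0.005]
contact_force: [-0.8, -0.5, 2.3]
gripper_width: 0.0621
```

```bash
python3 st.py
```

```text
t 4.4 board TCP [-81.1  -2.1  26.3] lane finger [-81.1 -40.2  25.9] bar finger [-81.1  35.9  26.7]
tilt [-0.0062  0.0101 -0.9999] yaw err 0.0004606960765754231 F [-0.8 -0.5  2.3] w 0.06210020125753508
```

apply_moves(deltas=[{"gripper":0.45,"travel":[0,0,0.3],"roll":0},{"gripper":0.45,"travel":[0,0,0.3],"roll":0},{"gripper":0.45,"travel":[0,0,0],"roll":0}])

```text
clock: 4.7
position: [0.5297, 0.1349, 0.0206]
orientation: [1.0, -0.016, -0.003, -0.006]
contact_force: [-0.8, 0.4, 3.0]
gripper_width: 0.0615
```

```bash
python3 st.py; python3 - <<'E'
from h import *
c,b=grab("scene","pics/s3.png")
c,w=grab("wrist","pics/w3.png")
for i in range(3): print(manip.read_state()["contact_force"])
b=cv2.resize(b[140:260,225:335],(550,600),interpolation=cv2.INTER_CUBIC)
w=cv2.resize(w[100:300,230:400],(250,294))
W=np.zeros((600,800,3),np.uint8); W[:,:550]=b; W[:294,550:]=w
cv2.imwrite("pics/s3b.png",W[:,:,::-1])
E
```

```text
t 4.7 board TCP [-80.8  -1.1  20.6] lane finger [-80.8 -38.8  20.2] bar finger [-80.9  36.7  21. ]
tilt [-0.005   0.0112 -0.9999] yaw err 0.001059349200168612 F [-0.8  0.4  3. ] w 0.0615478386447796
[-1.74003219  1.12523726  4.44750924]
[-1.74003219  1.12523726  4.44750924]
[-1.74003219  1.12523726  4.44750924]
```

View pics/s3b.png

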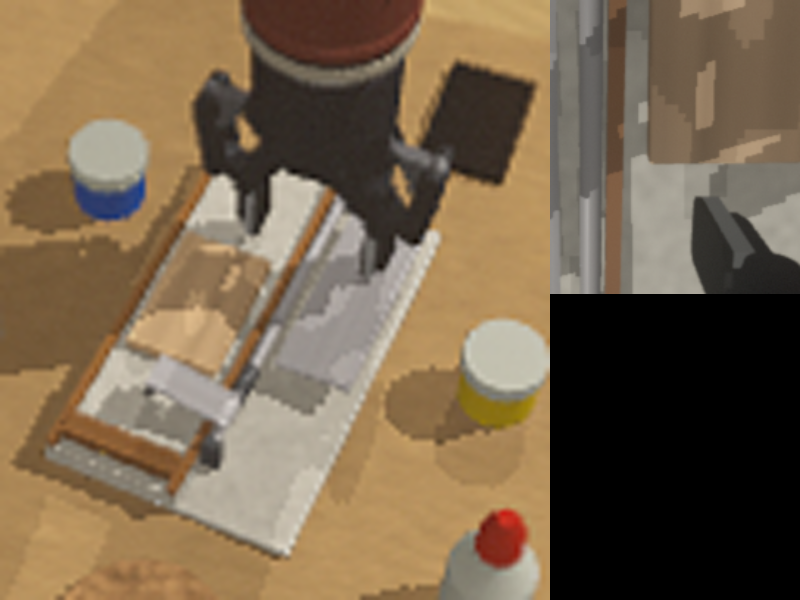

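apply_moves(deltas=[{"gripper":0.45,"travel":[0,0.1,0.25],"roll":0},{"gripper":0.45,"travel":[0,0.1,0.25],"roll":0},{"gripper":0.45,"travel":[0,0,0],"roll":0}])

```text
clock: 5.1
position: [0.5301, 0.1344, 0.0161]
orientation: [1.0, -0.016, -0.002, -0.006]
contact_force: [-1.2, 0.9, 5.3]
gripper_width: 0.062
```

```bash
python3 st.py; python3 - <<'E'
from h import *
c,b=grab("scene","pics/s4.png")
print(manip.read_state()["contact_force"])
a=cv2.imread("pics/s2.png")[:,:,::-1]
f=lambda x:cv2.resize(x[180:240,225:300],(400,320),interpolation=cv2.INTER_CUBIC)
cv2.imwrite("pics/s4b.png",np.hstack([f(a),f(b)])[:,:,::-1])
E
```

```text
t 5.1 board TCP [-80.4  -1.6  16.1] lane finger [-80.4 -39.6  15.6] bar finger [-80.5  36.4  16.6]
tilt [-0.0037  0.013  -0.9999] yaw err 0.001937921629770037 F [-1.2  0.9  5.3] w 0.062016007206023335
[-1.7780173   1.69132936  4.70857304]
```

View pics/s4b.png

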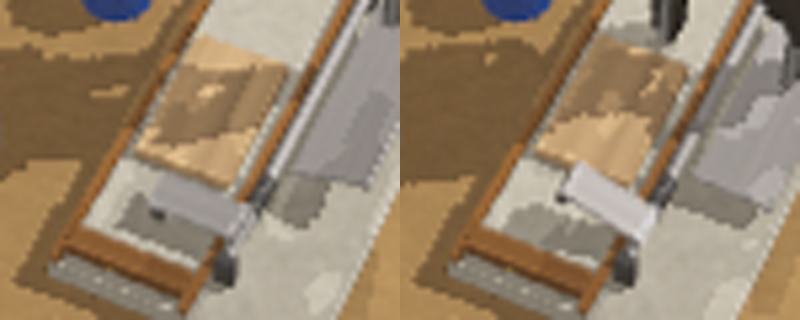

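```bash
python3 - <<'E'
from fit import *
p=np.load("p.npy"); c=cal["scene"]
f=lambda q:(q-[225,180]+.5)*5.333
for th in(0,.2,.3,.35,.4,.45,.5):
    r=[]
    for x,y,z in((50,-45,35),(30,-45,35),(-2,51,23.5),(-122,51,23.5)):
        b=(y>0)*-.34
        ang=-(th+(-.34 if y>0 else 0)); Y,Z=y,z-22
        r.append((x,Y*np.cos(ang)-Z*np.sin(ang),22+Y*np.sin(ang)+Z*np.cos(ang)))
    print(th,np.round(f(proj(c,w(p,r)))).tolist())
E
```

```text
0 [[148.0, 202.0], [165.0, 171.0], [365.0, 182.0], [451.0, 5.0]]
0.2 [[154.0, 195.0], [172.0, 164.0], [369.0, 195.0], [454.0, 18.0]]
0.3 [[158.0, 193.0], [176.0, 161.0], [369.0, 201.0], [454.0, 24.0]]
0.35 [[161.0, 192.0], [178.0, 160.0], [369.0, 203.0], [454.0, 27.0]]
0.4 [[163.0, 191.0], [181.0, 159.0], [368.0, 206.0], [454.0, 30.0]]
0.45 [[166.0, 190.0], [184.0, 158.0], [368.0, 209.0], [453.0, 33.0]]
0.5 [[169.0, 189.0], [187.0, 157.0], [367.0, 211.0], [452.0, 36.0]]
```

apply_moves(deltas=[{"gripper":0.45,"travel":[0.8,0.1,0.05],"roll":0},{"gripper":0.45,"travel":[0.8,0.1,0],"roll":0},{"gripper":0.45,"travel":[0.8,0.1,0],"roll":0}])

```text
clock: 5.45
position: [0.5507, 0.1305, 0.0146]
orientation: [1.0, -0.015, -0.005, -0.005]
contact_force: [-5.9, 1.5, 8.1]
gripper_width: 0.0617
```

```bash
python3 st.py
```

```text
t 5.45 board TCP [-59.7  -4.8  14.6] lane finger [-59.5 -42.6  14.2] bar finger [-59.8  33.1  15. ]
tilt [-0.01    0.0111 -0.9999] yaw err 0.0040193993787279725 F [-5.9  1.5  8.1] w 0.06169935111078371
```

apply_moves(deltas=[{"gripper":0.45,"travel":[0.8,0,-0.1],"roll":0},{"gripper":0.45,"travel":[0.8,0,-0.05],"roll":0.004}])

```text
clock: 5.65
position: [0.5649, 0.1295, 0.0151]
orientation: [1.0, -0.016, -0.008, -0.005]
contact_force: [-5.0, 1.0, 7.1]
gripper_width: 0.0622
```

```bash
python3 st.py
```

```text
t 5.65 board TCP [-45.5  -5.4  15.1] lane finger [-45.5 -43.5  14.8] bar finger [-45.5  32.7  15.5]
tilt [-0.0149  0.0096 -0.9998] yaw err 0.0005901924111968507 F [-5.   1.   7.1] w 0.06222342530923421
```

apply_moves(deltas=[{"gripper":0.45,"travel":[0.8,-0.05,-0.07],"roll":0},{"gripper":0.45,"travel":[0.7,-0.05,-0.05],"roll":0}])

```text
clock: 5.85
position: [0.5781, 0.1292, 0.0153]
orientation: [1.0, -0.016, -0.01, -0.004]
contact_force: [-5.3, 0.6, 7.2]
gripper_width: 0.0622
```

```bash
python3 st.py; python3 - <<'E'
from h import *
c,b=grab("scene","pics/s5.png")
c,wi=grab("wrist","pics/w5.png")
b=cv2.resize(b[150:260,225:325],(500,550),interpolation=cv2.INTER_CUBIC)
W=np.zeros((600,800,3),np.uint8); W[:550,:500]=b; W[:300,500:]=cv2.resize(wi[0:300,200:450],(300,360))[:300]
cv2.imwrite("pics/s5b.png",W[:,:,::-1])
E
```

```text
t 5.85 board TCP [-32.3  -5.2  15.3] lane finger [-32.3 -43.2  15. ] bar finger [-32.3  32.9  15.6]
tilt [-0.0199  0.0079 -0.9998] yaw err 0.0008540048389557298 F [-5.3  0.6  7.2] w 0.062160341151823624
```

View pics/s5b.png

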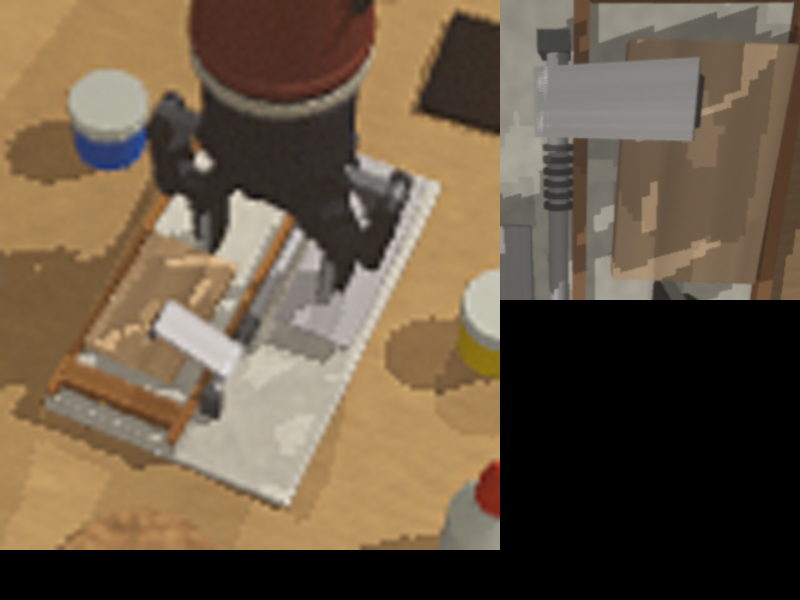

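The plaque is under the raised jaw, about 12 mm short of the stop and slightly turned.

apply_moves(deltas=[{"gripper":0.45,"travel":[0.6,0,-0.06],"roll":0},{"gripper":0.45,"travel":[0.4,0,-0.05],"roll":0}])

```text
clock: 6.15
position: [0.587, 0.1285, 0.0156]
orientation: [1.0, -0.016, -0.012, -0.003]
contact_force: [-4.9, 0.6, 6.7]
gripper_width: 0.0617
```

apply_moves(deltas=[{"gripper":0.45,"travel":[0.4,0,-0.03],"roll":0}])

```text
clock: 6.25
position: [0.5899, 0.1282, 0.0155]
orientation: [1.0, -0.016, -0.013, -0.003]
contact_force: [-4.9, 1.0, 6.8]
gripper_width: 0.0621
```

```bash
python3 st.py
```

```text
t 6.25 board TCP [-20.4  -5.8  15.5] lane finger [-20.4 -43.9  15.3] bar finger [-20.5  32.2  15.7]
tilt [-0.0254  0.0063 -0.9997] yaw err 0.0014336173543207445 F [-4.9  1.   6.8] w 0.06208852494240651
```

apply_moves(deltas=[{"gripper":0.45,"travel":[0.3,0,-0.03],"roll":0}])

```text
clock: 6.35
position: [0.5906, 0.128, 0.0152]
orientation: [1.0, -0.016, -0.015, -0.002]
contact_force: [-15.7, 1.5, 14.0]
gripper_width: 0.0616
```

apply_moves(deltas=[{"gripper":0.45,"travel":[0.3,0,-0.03],"roll":0}])

```text
clock: 6.45
position: [0.5905, 0.128, 0.0149]
orientation: [1.0, -0.016, -0.019, -0.002]
contact_force: [-16.3, 1.3, 16.8]
gripper_width: 0.062
```

```bash
python3 st.py; python3 - <<'E'
from h import *
c,wi=grab("wrist","pics/w6.png")
print(manip.read_state()["contact_force"])
cv2.imwrite("pics/w6b.png",cv2.resize(wi[0:300,200:420],(550,600),interpolation=cv2.INTER_LINEAR)[:,:,::-1] if 0 else cv2.resize(wi[0:260,180:440],(600,600),interpolation=cv2.INTER_CUBIC)[:,:,::-1])
E
```

```text
t 6.45 board TCP [-19.8  -5.9  14.9] lane finger [-19.8 -43.9  14.8] bar finger [-19.9  32.   15. ]
tilt [-0.037   0.0043 -0.9993] yaw err 0.0018718965047896316 F [-16.3   1.3  16.8] w 0.06196307283359658
[-14.03866393   0.24159844  11.14939008]
```

View pics/w6b.png

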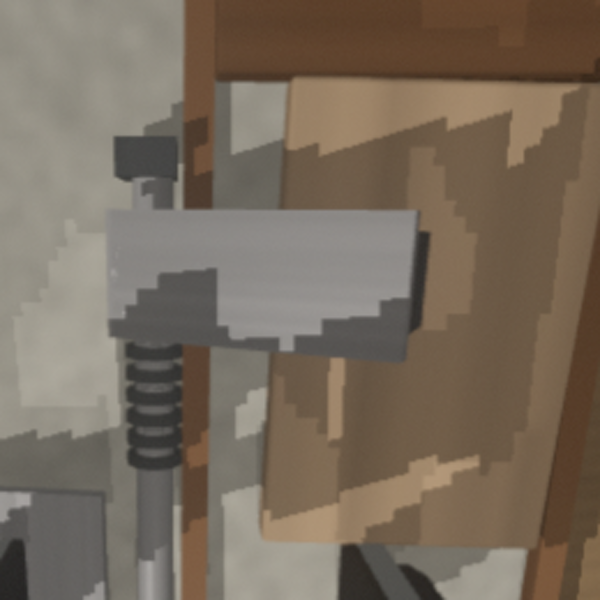

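Front edge is flush with the stop and Fx jumped to −16 N, so the plaque is home. I'll back off a little with the bar still held down, then rise.

apply_moves(deltas=[{"gripper":0.45,"travel":[-0.2,0,-0.05],"roll":0},{"gripper":0.45,"travel":[-0.3,0,-0.05],"roll":0},{"gripper":0.45,"travel":[-0.3,0,0],"roll":0}])

```text
clock: 6.8
position: [0.5867, 0.1277, 0.018]
orientation: [1.0, -0.017, -0.015, -0.002]
contact_force: [4.1, 1.3, 5.3]
gripper_width: 0.062
```

```bash
python3 st.py
```

```text
t 6.8 board TCP [-23.6  -6.3  18. ] lane finger [-23.6 -44.4  17.8] bar finger [-23.6  31.7  18.1]
tilt [-0.0293  0.0051 -0.9996] yaw err -7.800183986688553e-05 F [4.1 1.3 5.3] w 0.062039907800871735
```

apply_moves(deltas=[{"gripper":0.45,"travel":[-0.1,0,-0.4],"roll":0},{"gripper":0.45,"travel":[-0.1,0,-0.5],"roll":0},{"gripper":0.45,"travel":[-0.1,0,-1],"roll":0},{"gripper":0.45,"travel":[-0.1,0,-2],"roll":0},{"gripper":0.45,"travel":[0,0,-4],"roll":0},{"gripper":0.45,"travel":[-1,0,-4],"roll":0},{"gripper":0.45,"travel":[-2,0,-2],"roll":0},{"gripper":0.45,"travel":[0,0,0],"roll":0}])

```text
clock: 7.6
position: [0.5528, 0.1249, 0.1628]
orientation: [1.0, -0.017, -0.019, -0.0]
contact_force: [-0.0, 0.4, -0.4]
gripper_width: 0.062
```

```bash
python3 st.py; python3 - <<'E'
from h import *
c,b=grab("scene","pics/s7.png"); c,wi=grab("wrist","pics/w7.png")
W=np.zeros((600,800,3),np.uint8); W[:440,:400]=cv2.resize(b[150:260,225:325],(400,440),interpolation=cv2.INTER_CUBIC)
W[:440,400:]=cv2.resize(wi[0:242,170:390],(400,440),interpolation=cv2.INTER_CUBIC)
cv2.imwrite("pics/s7b.png",W[:,:,::-1])
E
```

```text
t 7.6 board TCP [-57.4 -10.3 162.8] lane finger [-57.5 -48.3 162.8] bar finger [-57.4  27.7 162.7]
tilt [-3.840e-02  7.000e-04 -9.993e-01] yaw err -0.001602772258914524 F [-0.   0.4 -0.4] w 0.06200805461981773
```

View pics/s7b.png

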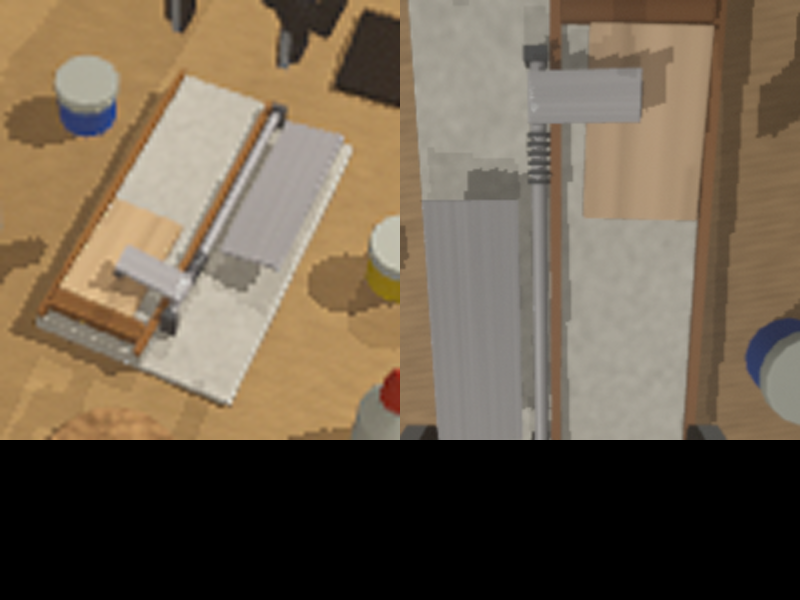

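The plaque sits against the stop with the jaw closed on it, and the arm is clear. Handing in.

```bash
python3 -c "
from plant import manip
print(manip.close_job())"
```

```text
the job is handed in; nothing more can be done
None
```

The job is handed in. The plaque ended up against the end stop with the jaw shut on it, and the fingers are clear of everything. No verdict was reported, so this rests on my own checks.

**What I did:** One fingertip held the bar down at an estimated clip angle of 0.35–0.40 rad, read from the pictures. The other fingertip pushed the plaque under the raised jaw until the push force jumped from about 5 to 16 N at the stop. I then backed off about 4 mm with the bar still down, raised the gripper, and handed in at about 7.7 s.

**Last checks:**
- **Plaque:** the final wrist and scene views show it flat and square against the stop.
- **Clip:** those views show the jaw resting on the plaque and the bar released. I did not measure the final clip angle or the jaw's force on the plaque.
- **Clearance:** the contact force reads about 0 and the fingertips are about 16 cm above the table.
- **Sideways position:** the plaque slid towards the outer rail, to about y = -46 to -48 mm by eye. That is inside the allowed -52 to -32.
- **Other objects:** the pots and other things in the last views look untouched. I did not re-measure the ones outside those views.

**Disagreements:**
- The camera fits of the board pose differed by about 2 mm.
- The plaque's starting angle came out between 0.01 and 0.03 rad.
- The tool picked up about 0.04 rad of tilt by the end, without visible effect.

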